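# Close and latch the guard gate of a riveting fixture

### The arm

A 6-joint arm with a two-finger parallel gripper is mounted at the origin on the work surface. World frame = base frame: x ahead of the robot, y to its left, z up, the work surface at z = 0. Lengths are in m, angles in rad, forces in N, time in s.
With the tool pointing down it reaches from about 0.25 to 0.8 m from the base axis. Payload 8.5 kg.
Tool frame: the origin (TCP) lies between the finger pads; the fingertips stand 17 mm ahead of it and the grasp point (between the pads) lies 2 mm behind it; z points along the fingers, y is the line along which they close (so a half turn about z gives the same grasp; the last joint's range is limited). The gripper opens to 85 mm and grips with 20 to 120 N. Pads are 22 mm wide; open, the fingers measure 114 mm over their backs; the gripper's body (76 mm by 85 mm) begins 54 mm behind the grasp point. The pads swing forward as they close: fully open they stand 13 mm farther back than shut.
Start: joints at [1.14, 0.238, -0.013, 1.319, 0, 1.571], TCP at [0.219, 0.477, 0.248] pointing down, gripper open.
Joint ranges: [-2.66, 2.66], [-1.03, 1.9], [-1.14, 1.46], [-1.82, 2.27], [-1.45, 1.34], [-3.14, 3.14]. Speed limits (rad/s): [2.22, 2.22, 2.79, 3.14, 3.14, 3.14].

### API

Orientations are given as a rotation vector (axis times angle).
In Python, from rig import telemetry, capture, camera_model, r, spot_in, regions_of, landmark_of gives the robot as it stands. The module is installed in compiled form; this text tells all that it offers.
- The arm moves only by the tool apply_moves, never from a script. Its argument "series" is a list of rows, each an object of numbers: "x", "y", "z": the shift along the tool's x, y, z in m; "ax", "ay", "az": the turn, a rotation vector about the tool's x, y, z in degrees. A call has 1 to 8 rows; each row shifts and turns the commanded pose from where the row before left it, along the tool's axes as they then stand; what a row does not reach is not made up. A row lasts 1/12 s, in which the tool goes at most 41.7 mm and 7.16 degrees, less where a joint would pass 70% of its speed; a pose out of reach is approached as far as the arm can. A call with a gripper value outside its range is refused whole. "claw" is the finger opening in m, from 0 to 0.0854, set as the call begins (left out, the last holds). The fingers move at their own pace and stop on an object; the grip force is fixed at half the most. Time passes only in rows, so rows that do not move let the fingers close. It gives the time, the measured TCP pose, the force, the opening and the grip force at its end, in the units of the state.
- telemetry.state(): the state, without advancing time (a new reading comes with each control period).
- capture(name): name is "scene" or "side" or "wrist"; returns the picture (400x640x3 uint8, red, green, blue); there is no depth.
- camera_model(name): a dict with "fx", "fy", "cx", "cy" (pixels), "k1" (the pictures are not rectified: a ray, as slopes to the right and down, at radius r is drawn at 1 + k1 r^2 times it, then the intrinsics apply), "R" (3x3) and "t" (3): a world point X has camera coordinates R X + t. Camera axes: x right, y down, z forward; pixel columns grow to the right and rows downward; lengths in m; the calibration is good to about 2 mm. A picture is of the moment at which its call begins: read the wrist's pose just before it. camera_model takes no time and is no camera call; for the wrist camera it gives the pose at the moment of the call.
- r.job_done(): hands the job in; it is judged then, once.
Trained networks look in the newest picture that a camera, given by its name, has taken for a name from the list of things; names that differ only in an ending like _2 or _b are one class to them, and where a whole thing is asked for, a point or a joint stands for the part that bears it (a point fixed in the world has none). Each returns a list of dicts, best first, with "p" (0 to 1); they miss things now and then, are a little off and sometimes report something else, mostly with a low value. They report only what shows in the picture. A call takes as long as a camera call.
- spot_in(camera, thing): "extent" ([centre column, centre row, width, height] in pixels, round what is visible of it).
- regions_of(camera, thing): "mask" (400x640 bool, what is visible of it) and "extent" ([centre column, centre row, width, height] in pixels, round what is visible of it).
- landmark_of(camera, thing): "pixel" ([column, row] in pixels: a listed point, or the origin of a listed thing).
The state is a dict: "clock": time; "joint_pos": joint angles; "joint_vel": joint speeds; "joint_torque": joint torques, N m; "ee_pos": TCP position; "tcp_rot": TCP orientation; "contact_force": force on the tool from outside, world axes, zero at the start; "ft_torque": the same for the moment, N m; "finger_gap": finger opening in m; "gripper_force": force on a finger pad.
Only numpy, scipy, OpenCV 4.12 (cv2) and the standard library are available. Lean on these libraries where they do the work, as an engineer would, in place of code of your own. Each camera call takes 0.05 s, during which the arm holds its last target. There are 200 camera calls.

### The job

Close the yellow guard gate in front of the riveting anvil: lift the steel latch bar by its red grip so that it passes over the lip of the black catch, swing the gate in against its spring buffer, and let the bar drop back fully down into the catch slot, so that the gate stays latched by itself. The catch is adjustable and is not exactly where it should be, so feel for it and go gently: never ram the bar into the catch, and leave the parts and tools lying about where they are.

Things in the scene. Friction and masses are not known exactly. Their poses are not given: they have to be found in the camera images.
- guard: Blue base plate of the fixture, bolted down, 250 (x) by 370 (y) by 30 mm, carrying anvil, hinge post, gate and latch post. Origin on the bench (world z 0); plate spans x -120 to 130, y -185 to 185 mm. +x points into the guarded space, away from the robot; +y to the hinge side. The gate's vertical hinge axis is at its (x -100, y 120 mm); the shut gate lies in its plane x = -100 mm.
- gate_hinge (a point): Point on the gate's vertical hinge axis at mid top rail, 157 mm above the bench. Axes are the gate's: -y runs along the gate to its free edge, +x is its normal, pointing inwards (closing direction). The yellow-framed gate is 16 mm thick, spans 13 to 235 mm from the hinge axis and 48 to 165 mm above the bench.
- gate (a joint): Gate angle, rad. 0 = shut, bar over the catch's nominal place; grows as it opens towards the robot; starts at 0.40 to 0.75. The stiff hinge (0.12 N m) stays where it is left. Below about 0.14 a spring buffer on its inner face, 180 mm from the hinge, pushes it open: about 2.5 N at first, rising 0.2 N per mm to 4 to 10 N when latched. It can be pushed on to -0.11.
- bar (a joint): Angle of the latch bar on the gate, rad. 0 = fully down on its rest (as at the start); grows as the free end is lifted; end stop 0.20. It falls by its own weight (0.2 kg). Flat steel, 10 mm thick (along the gate's normal), 16 mm high, 235 mm long, lying along and above the gate, its tip 285 mm from the gate's hinge axis. When down, its underside is 175 mm above the bench.
- bar_pivot (a point): The bar's pivot, at the bar's mid-height: 50 mm from the gate's hinge axis, 183 mm above the bench. Swings with the gate; axes as the gate's. The pivot axis is the gate's normal.
- grip (a point): Centre of the red grip, an upright tab fixed on the bar: 12 mm thick (along the gate's normal), 28 mm along the bar, its top 18 mm above this point and the bar's top face 22 mm below it. 160 mm along the bar from its pivot, 30 mm above the bar's mid-height; 213 mm above the bench when down. Axes: the gate's, tilted with the bar.
- post: Blue latch post, 30 mm square, at the guard's (x -100, y -150 mm), 270 mm from the gate's hinge axis; origin on the bench, axes the guard's. It carries the black catch, an upright U, 24 mm long along the bar. The catch is clamped up to 20 mm nearer or farther along x than the middle of the post; this offset is not reported. Keep the bar's force on catch and post below 15 N.
- catch_nominal (a point): Fixed on the post: nominal middle of the slot, at the lowered bar's underside (175 mm up). The slot is 13.5 mm wide; front lip (robot side) 24 mm thick, square, rising 15 mm above this point: a bar raised over 0.07 rad clears it, 0.12 is safe. Back wall 12 mm thick rising 71 mm: even the raised bar cannot pass, so touching it gently tells where the slot is. Slot floor 9 mm below.
- hinge_a_mid (a point): Centre of a loose steel cabinet hinge (62 by 18 by 13 mm) on the base plate, a bystander.
- hinge_b_mid (a point): Centre of another such loose hinge on the base plate, a bystander.
- hinge_c_mid (a point): Centre of a loose hinge on the bench to the left, a bystander.
- hinge_d_mid (a point): Centre of a loose hinge on the bench to the left, a bystander.
- hinge_e_mid (a point): Centre of a loose hinge on the bench to the left, a bystander.
- screwdriver_grip (a point): Handle of a red screwdriver lying on the bench to the right, a bystander.
- oil: Yellow oil bottle, 52 mm across, 130 mm high, origin at its foot, a bystander.
- cup: Blue cup, 72 mm across, 70 mm high, origin at its foot, a bystander.

How it is judged:
By the outcome, as a careful person would: the job done as asked, in the order asked, and still so for the second after the job is handed in, with the robot touching nothing.
It also fails if it takes over 56 s, if anything falls off the work surface, if the arm or the gripper's body presses on something with over 40 N, if the wrist force passes 120 N, or if a joint passes its speed limit or range.

## Working session

There is one attempt and no reset: what is moved stays moved. The work goes in short steps, Python scripts to look and compute and a tool call to move; the robot and the scene stay as the last step left them, time stands still between calls to the robot, and variables do not carry over. Pictures are saved under pics/ and viewed, at most 10 in all, crops included, and the job is handed in when it is done.

Besides the shell and the picture viewer there is one more tool, called after "Request:" by a JSON object that holds its "op" and its "data", one argument or row to a line. apply_moves: Moves the arm, as the interface text tells. Its arguments: {"type":"object","properties":{"series":{"type":"array"},"claw":{"type":"number"}},"required":["series"]}

```bash
mkdir -p pics; cat > h.py <<'E'
import numpy as np, cv2
from rig import telemetry, capture, camera_model, r, spot_in, regions_of, landmark_of
def ray(c,px):
    K=np.array([[c['fx'],0,c['cx']],[0,c['fy'],c['cy']],[0,0,1.]])
    p=cv2.undistortPoints(np.array([[px]],float),K,np.array([c['k1'],0,0,0.]))[0,0]
    R=np.array(c['R']);t=np.array(c['t'])
    d=R.T@np.array([p[0],p[1],1]);return -R.T@t,d/np.linalg.norm(d)
def atz(c,px,z):
    o,d=ray(c,px);return o+d*(z-o[2])/d[2]
def tri(rs):
    A=sum(np.eye(3)-np.outer(d,d) for o,d in rs);b=sum((np.eye(3)-np.outer(d,d))@o for o,d in rs)
    x=np.linalg.solve(A,b);return x,[float(np.linalg.norm((np.eye(3)-np.outer(d,d))@(x-o))) for o,d in rs]
def proj(c,X):
    K=np.array([[c['fx'],0,c['cx']],[0,c['fy'],c['cy']],[0,0,1.]])
    return cv2.projectPoints(np.array([X],float),cv2.Rodrigues(np.array(c['R']))[0],np.array(c['t']),K,np.array([c['k1'],0,0,0.]))[0][0,0]
def save(n,im): cv2.imwrite(n,cv2.cvtColor(im,cv2.COLOR_RGB2BGR))
E
python3 - <<'E'
from h import *
np.set_printoptions(precision=4,suppress=True)
ims={n:capture(n) for n in('scene','side')}
save('pics/a.png',ims['scene']);save('pics/b.png',ims['side'])
for t in['grip','gate_hinge','bar_pivot','catch_nominal','post','guard','oil','cup']:
    rs=[]
    for n in ims:
        L=landmark_of(n,t)
        if L: print(t,n,[(np.round(l['pixel'],1),round(l['p'],2)) for l in L[:2]]); rs.append(ray(camera_model(n),L[0]['pixel']))
    if len(rs)==2: print(t,*tri(rs))
s=telemetry.state();print(s['clock'],s['ee_pos'],s['tcp_rot'],s['contact_force'])
E
```

```text
grip scene [(array([303.4, 166.8]), 0.7)]
grip side [(array([317. , 194.1]), 0.48)]
grip [ 0.5589 -0.0919  0.2149] [0.0020186782676302967, 0.0020186782676301276]
gate_hinge scene [(array([315.2, 227.3]), 0.98)]
gate_hinge side [(array([331.9, 172.1]), 0.77), (array([352.9, 216. ]), 0.39)]
gate_hinge [0.6346 0.104  0.1571] [0.002094304908341436, 0.0020943049083415365]
bar_pivot scene [(array([313.5, 208.5]), 0.92), (array([263.5, 177.1]), 0.44)]
bar_pivot side [(array([326.3, 171.6]), 0.69), (array([274.7, 330.8]), 0.35)]
bar_pivot [0.6125 0.065  0.1878] [0.006182380549508663, 0.006182380549508891]
catch_nominal scene [(array([261.6, 176.8]), 0.86)]
catch_nominal side [(array([353.1, 213.4]), 0.56)]
catch_nominal [ 0.6672 -0.1586  0.1764] [3.88178865075109e-05, 3.8817886507386344e-05]
post scene [(array([263.3, 222.6]), 0.55), (array([262.9, 175.4]), 0.17)]
post side [(array([354.4, 251.3]), 0.56)]
post [ 0.6739 -0.1625 -0.0019] [0.003188223152742336, 0.003188223152742384]
guard scene [(array([264.6, 260.8]), 0.84)]
guard side [(array([361.8, 214.7]), 0.62)]
guard [0.7434 0.0091 0.0078] [0.005847754709581142, 0.005847754709580962]
oil scene [(array([296.6, 157.9]), 0.77)]
oil side [(array([273.9, 332.9]), 0.67)]
oil [ 0.3905 -0.4442  0.0012] [0.0009377373583910916, 0.0009377373583908876]
cup scene [(array([253.8, 172.7]), 0.84), (array([265. , 225.2]), 0.31)]
cup side [(array([332.2, 329.3]), 0.62)]
cup [ 0.5642 -0.4491 -0.0102] [0.005440874502388179, 0.005440874502388261]
0.9 [0.2192 0.477  0.2483] [-0.6715 -3.069   0.0002] [ 1.0087 -0.1618 -0.1929]
```

View pics/a.png

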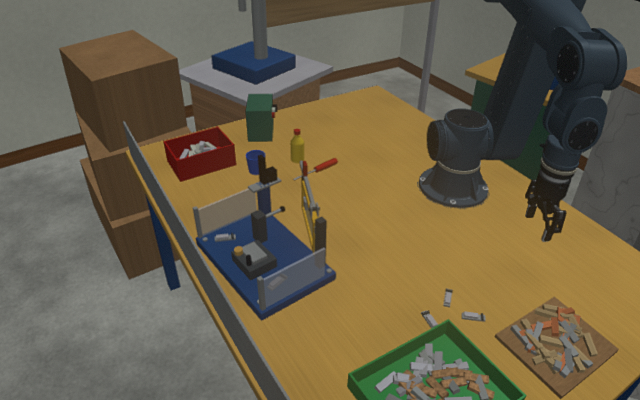

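View pics/b.png

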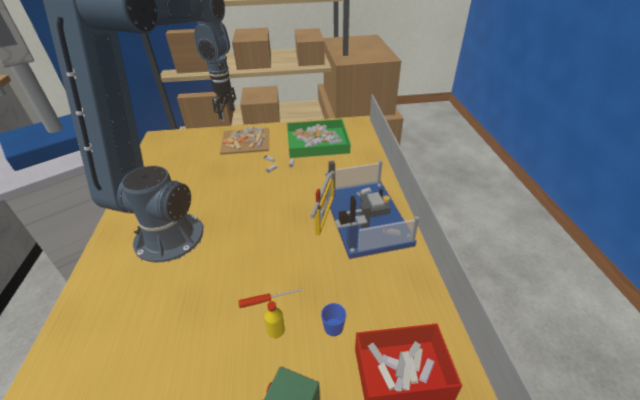

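Scene: the fixture is at about (265,240), with the gate ajar towards the robot, the red grip at (304,167) and the catch at (262,177). In the side view the grip is at (318,195). The way to it is clear above the fixture. Next I'll plan a move to look from close by.

```bash
cat >> h.py <<'E'
from scipy.spatial.transform import Rotation as Ro
def down(yaw,tilt=0):  # tool y horizontal at heading yaw, z down
    y=np.array([np.cos(yaw),np.sin(yaw),0]);z=np.array([0,0,-1.]);x=np.cross(y,z)
    return Ro.from_matrix(np.array([x,y,z]).T)*Ro.from_rotvec([0,tilt,0])
def rows(poses):
    out=[]
    for (p,R),(q,S) in zip(poses[:-1],poses[1:]):
        d=R.inv().apply(np.array(q)-p)*1;w=np.degrees((R.inv()*S).as_rotvec())
        out.append('{"x":%.4f,"y":%.4f,"z":%.4f,"ax":%.2f,"ay":%.2f,"az":%.2f}'%(*d,*w))
    return out
def line(p,R,q,S,n):
    w=(R.inv()*S).as_rotvec()
    return [(np.array(p)+(np.array(q)-p)*i/n,R*Ro.from_rotvec(w*i/n)) for i in range(n+1)]
def pose():
    s=telemetry.state();return np.array(s['ee_pos']),Ro.from_rotvec(s['tcp_rot']),s
E
python3 - <<'E'
from h import *
np.set_printoptions(precision=4,suppress=True)
p,R,s=pose();c=camera_model('wrist')
print('cam in tool',R.inv().apply(-np.array(c['R']).T@c['t']-p), R.inv().apply(np.array(c['R'])[2]),c['fx'])
P=line(p,R,[0.53,-0.08,0.42],down(-0.369),20)
print(*rows(P),sep='\n')
E
```

```text
cam in tool [ 0.0673 -0.0001 -0.125 ] [-0.266  -0.0003  0.964 ] 309.1344458605153
{"x":-0.0257,"y":-0.0188,"z":-0.0086,"ax":-0.00,"ay":0.00,"az":4.32}
{"x":-0.0271,"y":-0.0168,"z":-0.0086,"ax":-0.00,"ay":0.00,"az":4.32}
{"x":-0.0283,"y":-0.0147,"z":-0.0086,"ax":-0.00,"ay":0.00,"az":4.32}
{"x":-0.0293,"y":-0.0126,"z":-0.0086,"ax":-0.00,"ay":0.00,"az":4.32}
{"x":-0.0302,"y":-0.0103,"z":-0.0086,"ax":-0.00,"ay":0.00,"az":4.32}
{"x":-0.0309,"y":-0.0080,"z":-0.0086,"ax":-0.00,"ay":0.00,"az":4.32}
{"x":-0.0314,"y":-0.0057,"z":-0.0086,"ax":-0.00,"ay":0.00,"az":4.32}
{"x":-0.0317,"y":-0.0033,"z":-0.0086,"ax":-0.00,"ay":0.00,"az":4.32}
{"x":-0.0319,"y":-0.0009,"z":-0.0086,"ax":-0.00,"ay":0.00,"az":4.32}
{"x":-0.0319,"y":0.0015,"z":-0.0086,"ax":-0.00,"ay":0.00,"az":4.32}
{"x":-0.0316,"y":0.0039,"z":-0.0086,"ax":-0.00,"ay":0.00,"az":4.32}
{"x":-0.0313,"y":0.0063,"z":-0.0086,"ax":-0.00,"ay":0.00,"az":4.32}
{"x":-0.0307,"y":0.0086,"z":-0.0086,"ax":-0.00,"ay":0.00,"az":4.32}
{"x":-0.0300,"y":0.0109,"z":-0.0086,"ax":-0.00,"ay":0.00,"az":4.32}
{"x":-0.0291,"y":0.0132,"z":-0.0086,"ax":-0.00,"ay":0.00,"az":4.32}
{"x":-0.0280,"y":0.0153,"z":-0.0086,"ax":-0.00,"ay":0.00,"az":4.32}
{"x":-0.0267,"y":0.0174,"z":-0.0086,"ax":-0.00,"ay":0.00,"az":4.32}
{"x":-0.0254,"y":0.0193,"z":-0.0086,"ax":-0.00,"ay":0.00,"az":4.32}
{"x":-0.0238,"y":0.0212,"z":-0.0086,"ax":-0.00,"ay":0.00,"az":4.32}
{"x":-0.0222,"y":0.0229,"z":-0.0086,"ax":-0.00,"ay":0.00,"az":4.32}
```

Request:
{"op": "apply_moves", "data": {
  "series": [
    {"x":-0.0257,"y":-0.0188,"z":-0.0086,"az":4.32},
    {"x":-0.0271,"y":-0.0168,"z":-0.0086,"az":4.32},
    {"x":-0.0283,"y":-0.0147,"z":-0.0086,"az":4.32},
    {"x":-0.0293,"y":-0.0126,"z":-0.0086,"az":4.32},
    {"x":-0.0302,"y":-0.0103,"z":-0.0086,"az":4.32},
    {"x":-0.0309,"y":-0.008,"z":-0.0086,"az":4.32},
    {"x":-0.0314,"y":-0.0057,"z":-0.0086,"az":4.32},
    {"x":-0.0317,"y":-0.0033,"z":-0.0086,"az":4.32}
  ],
  "claw": 0.045
}}

```text
$.series[0]: bad value
```

Request:
{"op": "apply_moves", "data": {
  "series": [
    {"x":-0.0319,"y":-0.0009,"z":-0.0086,"az":4.32},
    {"x":-0.0319,"y":0.0015,"z":-0.0086,"az":4.32},
    {"x":-0.0316,"y":0.0039,"z":-0.0086,"az":4.32},
    {"x":-0.0313,"y":0.0063,"z":-0.0086,"az":4.32},
    {"x":-0.0307,"y":0.0086,"z":-0.0086,"az":4.32},
    {"x":-0.03,"y":0.0109,"z":-0.0086,"az":4.32},
    {"x":-0.0291,"y":0.0132,"z":-0.0086,"az":4.32},
    {"x":-0.028,"y":0.0153,"z":-0.0086,"az":4.32}
  ]
}}

```text
$.series[0]: bad value
```

Request:
{"op": "apply_moves", "data": {
  "series": [
    {"x":-0.0267,"y":0.0174,"z":-0.0086,"az":4.32},
    {"x":-0.0254,"y":0.0193,"z":-0.0086,"az":4.32},
    {"x":-0.0238,"y":0.0212,"z":-0.0086,"az":4.32},
    {"x":-0.0222,"y":0.0229,"z":-0.0086,"az":4.32},
    {}
  ]
}}

```text
$.series[0]: bad value
```

```bash
python3 - <<'E'
from h import *
np.set_printoptions(precision=4,suppress=True)
p,R,s=pose();print(s['clock'],p,s['tcp_rot'],s['contact_force'])
c=camera_model('wrist');im=capture('wrist');save('pics/w1.png',im)
for t,z in[('grip',.213),('bar_pivot',.183),('gate_hinge',.157),('catch_nominal',.175),('post',0)]:
    L=landmark_of('wrist',t);print(t,[(np.round(l['pixel'],1),round(l['p'],2),atz(c,l['pixel'],z)) for l in L[:2]])
E
```

```text
0.9 [0.2192 0.477  0.2483] [-0.6715 -3.069   0.0002] [ 1.0087 -0.1618 -0.1929]
grip []
bar_pivot []
gate_hinge []
catch_nominal []
post []
```

View pics/w1.png

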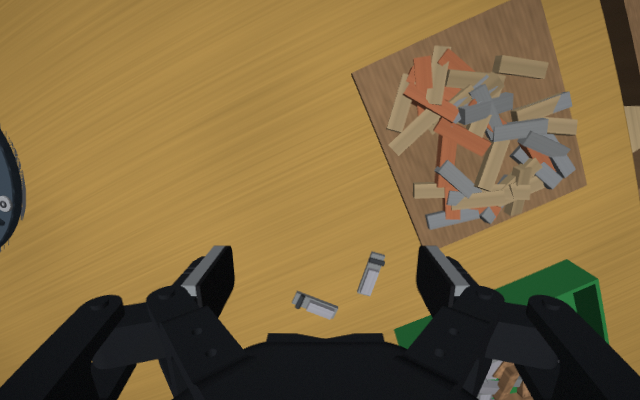

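The moves were refused ("bad value"), so the arm has not moved and the wrist view shows only the start area. I'll try again with all six keys in each row.

Request:
{"op": "apply_moves", "data": {
  "series": [
    {"x":-0.026,"y":-0.019,"z":-0.009,"ax":0,"ay":0,"az":4.3},
    {"x":-0.027,"y":-0.017,"z":-0.009,"ax":0,"ay":0,"az":4.3},
    {"x":-0.028,"y":-0.015,"z":-0.009,"ax":0,"ay":0,"az":4.3},
    {"x":-0.029,"y":-0.013,"z":-0.009,"ax":0,"ay":0,"az":4.3},
    {"x":-0.03,"y":-0.01,"z":-0.009,"ax":0,"ay":0,"az":4.3},
    {"x":-0.031,"y":-0.008,"z":-0.009,"ax":0,"ay":0,"az":4.3},
    {"x":-0.031,"y":-0.006,"z":-0.009,"ax":0,"ay":0,"az":4.3},
    {"x":-0.032,"y":-0.003,"z":-0.009,"ax":0,"ay":0,"az":4.3}
  ],
  "claw": 0.045
}}

```text
clock: 1.87
ee_pos: [0.3433, 0.2526, 0.3209]
tcp_rot: [1.554, 2.73, 0.001]
contact_force: [0.4, 0.0, -1.0]
finger_gap: 0.0452
gripper_force: 0.0
```

Request:
{"op": "apply_moves", "data": {
  "series": [
    {"x":-0.032,"y":-0.001,"z":-0.009,"ax":0,"ay":0,"az":4.3},
    {"x":-0.032,"y":0.002,"z":-0.009,"ax":0,"ay":0,"az":4.3},
    {"x":-0.032,"y":0.004,"z":-0.009,"ax":0,"ay":0,"az":4.3},
    {"x":-0.031,"y":0.006,"z":-0.009,"ax":0,"ay":0,"az":4.3},
    {"x":-0.031,"y":0.009,"z":-0.009,"ax":0,"ay":0,"az":4.3},
    {"x":-0.03,"y":0.011,"z":-0.009,"ax":0,"ay":0,"az":4.3},
    {"x":-0.029,"y":0.013,"z":-0.009,"ax":0,"ay":0,"az":4.3},
    {"x":-0.028,"y":0.015,"z":-0.009,"ax":0,"ay":0,"az":4.3}
  ]
}}

```text
clock: 2.53
ee_pos: [0.4691, 0.0298, 0.3929]
tcp_rot: [2.292, 2.148, 0.0]
contact_force: [1.3, 0.5, -0.3]
finger_gap: 0.0451
gripper_force: 0.0
```

Request:
{"op": "apply_moves", "data": {
  "series": [
    {"x":-0.027,"y":0.017,"z":-0.009,"ax":0,"ay":0,"az":4.3},
    {"x":-0.025,"y":0.019,"z":-0.009,"ax":0,"ay":0,"az":4.3},
    {"x":-0.024,"y":0.021,"z":-0.009,"ax":0,"ay":0,"az":4.3},
    {"x":-0.022,"y":0.023,"z":-0.009,"ax":0,"ay":0,"az":4.3},
    {"x":0,"y":0,"z":0,"ax":0,"ay":0,"az":0},
    {"x":0,"y":0,"z":0,"ax":0,"ay":0,"az":0}
  ]
}}

```text
clock: 3.03
ee_pos: [0.5315, -0.0808, 0.4278]
tcp_rot: [-2.586, -1.783, 0.001]
contact_force: [0.5, -0.0, -0.2]
finger_gap: 0.045
gripper_force: 0.0
```

```bash
python3 - <<'E'
from h import *
np.set_printoptions(precision=4,suppress=True)
p,R,s=pose();print(s['clock'],p,s['tcp_rot'],s['contact_force'])
c=camera_model('wrist');im=capture('wrist');save('pics/w2.png',im)
for t,z in[('grip',.213),('bar_pivot',.183),('gate_hinge',.157),('catch_nominal',.175),('post',0)]:
    L=landmark_of('wrist',t);print(t,[(np.round(l['pixel'],1),round(l['p'],2),atz(c,l['pixel'],z)) for l in L[:2]])
E
```

```text
3.0333 [ 0.5315 -0.0808  0.4278] [-2.586  -1.7833  0.0006] [ 0.4615 -0.0092 -0.2022]
grip [(array([348.8, 174. ]), 0.69, array([ 0.5571, -0.0889,  0.213 ])), (array([352.3,  27. ]), 0.56, array([0.6114, 0.0515, 0.213 ]))]
bar_pivot [(array([351.1,  26.6]), 0.97, array([0.6153, 0.0586, 0.183 ])), (array([427.9,  63.5]), 0.22, array([ 0.6837, -0.0075,  0.183 ]))]
gate_hinge []
catch_nominal [(array([443.7, 188.8]), 0.89, array([ 0.6638, -0.1574,  0.175 ])), (array([280.8, 306.8]), 0.68, array([ 0.4035, -0.2423,  0.175 ]))]
post [(array([411.6, 170. ]), 0.76, array([ 0.6679, -0.1668,  0.    ]))]
```

View pics/w2.png

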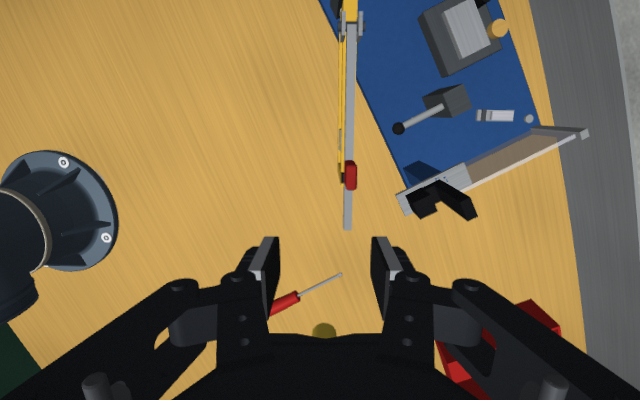

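The wrist view shows the bar from (353,20) to its tip at (348,230), the red grip at (350,176) and the black catch round (440,190). I'll measure the bar's direction and look closely at the catch.

```bash
python3 - <<'E'
from h import *
np.set_printoptions(precision=4,suppress=True)
c=camera_model('wrist');im=cv2.cvtColor(cv2.imread('pics/w2.png'),cv2.COLOR_BGR2RGB)
h=cv2.cvtColor(im,cv2.COLOR_RGB2HSV)
red=((h[...,0]<8)|(h[...,0]>172))&(h[...,1]>150)&(h[...,2]>60)
red[:, :300]=0; red[:,400:]=0; red[250:]=0
ys,xs=np.nonzero(red);print('red',xs.min(),xs.max(),ys.min(),ys.max())
# bar rows: grey low saturation between cols 335..370
for y in list(range(60,150,20))+[195,205,215,224,228,232]:
    g=np.nonzero((h[y,330:375,1]<60))[0]+330
    if len(g): a,b=g.min(),g.max(); print(y,a,b,atz(c,[(a+b)/2,y],.191)[:2])
print('redtop', [atz(c,p,.231) for p in ([xs.min(),ys.min()],[xs.max(),ys.max()])])
crop=im[140:235,380:500];save('pics/c1.png',cv2.resize(crop,None,fx=6,fy=6,interpolation=cv2.INTER_CUBIC))
save('pics/c0.png',cv2.resize(im[150:240,320:380],None,fx=6,fy=6,interpolation=cv2.INTER_CUBIC))
E
```

```text
red 344 356 161 189
60 346 355 [0.6005 0.0279]
80 346 354 [0.5929 0.0083]
100 346 354 [ 0.5858 -0.0119]
120 345 353 [ 0.5773 -0.0322]
140 340 353 [ 0.5671 -0.0525]
195 344 351 [ 0.5461 -0.1151]
205 344 351 [ 0.5419 -0.1271]
215 344 351 [ 0.5376 -0.1392]
224 343 351 [ 0.5331 -0.1501]
228 344 351 [ 0.5319 -0.1554]
redtop [array([ 0.5558, -0.0681,  0.231 ]), array([ 0.5577, -0.1011,  0.231 ])]
```

View pics/c1.png

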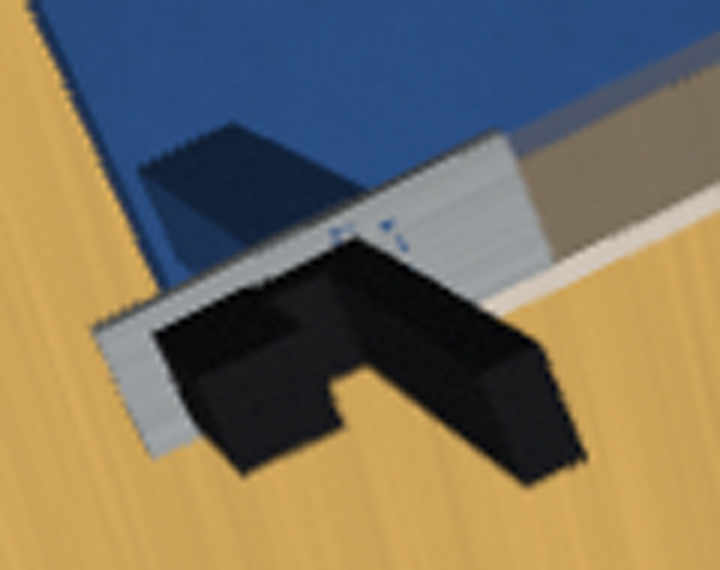

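View pics/c0.png

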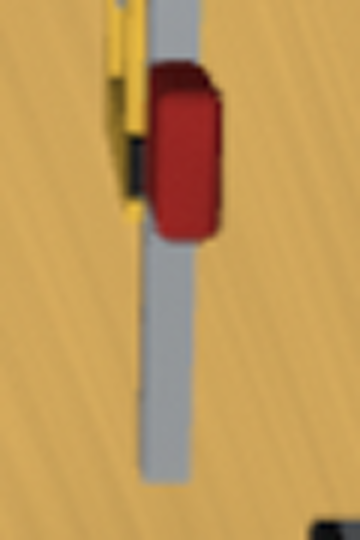

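Crop: the catch's front lip top has corners about (412,203), (420,219) and (437,211). The back wall's front top edge runs from (461,202) to (468,221). The grip's top face is centred at (351.3,177.8) and the bar is straight and down.

```bash
cat > geo.py <<'E'
from h import *
E
python3 - <<'E'
from h import *
np.set_printoptions(precision=4,suppress=True)
c=camera_model('wrist')
f=lambda x,y,z:atz(c,[380+x/6-.4,140+y/6-.4],z)[:2]
A,B,C=f(195,378,.19),f(243,473,.19),f(343,425,.19);W1,W2,W3=f(485,375,.246),f(528,485,.246),f(587,458,.246)
print('lip',A,B,C,np.linalg.norm(A-B),np.linalg.norm(C-B));print('wall',W1,W2,W3,np.linalg.norm(W1-W2),np.linalg.norm(W3-W2))
print('grip top',atz(c,[351.3-.4,177.8-.4],.231))
u=(W3-W2);print('x dir wall',np.degrees(np.arctan2(u[1],u[0])),'lip',np.degrees(np.arctan2(*(C-B)[::-1])), 'len dirs',A-B,W1-W2)
for n,t in(('scene','catch_nominal'),):pass
# bar line fit
pts=np.array([[.6005,.0279],[.5929,.0083],[.5858,-.0119],[.5773,-.0322],[.5461,-.1151],[.5419,-.1271],[.5376,-.1392],[.5319,-.1554]])
m=pts.mean(0);d=np.linalg.svd(pts-m)[2][0];d*=-np.sign(d[1]);print('bar dir',d,np.arctan2(d[0],-d[1]))
tip=atz(c,[347.4,230.3],.191)[:2];tip=m+d*((tip-m)@d);H=tip-.285*d
print('tip',tip,'hinge',H,'grip',H+.21*d,'pivot',H+.05*d)
psi=np.radians(7.6)
E
```

```text
lip [ 0.6174 -0.1525] [ 0.6211 -0.1759] [ 0.6436 -0.1732] 0.023701104343405353 0.02267395225837284
wall [ 0.6558 -0.149 ] [ 0.6583 -0.1717] [ 0.6695 -0.1706] 0.022838119361250353 0.011314533196160255
grip top [ 0.5568 -0.0872  0.231 ]
x dir wall 5.776232111200096 lip 6.847276682838174 len dirs [-0.0037  0.0234] [-0.0025  0.0227]
bar dir [-0.352 -0.936] -0.35968289016730776
tip [ 0.5304 -0.1581] hinge [0.6307 0.1087] grip [ 0.5568 -0.0879] pivot [0.6131 0.0619]
```

```bash
python3 - <<'E'
from h import *
p,R,s=pose();T=down(-0.36);print(R.as_matrix()[:,1])
P=line(p,R,[.5568,-.088,.27],T,6)+line([.5568,-.088,.27],T,[.5568,-.088,.217],T,4)[1:]
print(*rows(P),sep='\n')
E
```

```text
[ 9.36117051e-01 -3.51688553e-01  1.71231701e-04]
{"x":0.0001,"y":0.0047,"z":0.0264,"ax":0.00,"ay":0.00,"az":0.01}
{"x":0.0001,"y":0.0047,"z":0.0264,"ax":0.00,"ay":0.00,"az":0.01}
{"x":0.0001,"y":0.0047,"z":0.0264,"ax":0.00,"ay":0.00,"az":0.01}
{"x":0.0001,"y":0.0047,"z":0.0264,"ax":0.00,"ay":0.00,"az":0.01}
{"x":0.0001,"y":0.0047,"z":0.0264,"ax":0.00,"ay":0.00,"az":0.01}
{"x":0.0001,"y":0.0047,"z":0.0264,"ax":0.00,"ay":0.00,"az":0.01}
{"x":0.0000,"y":0.0000,"z":0.0132,"ax":-0.00,"ay":0.00,"az":0.00}
{"x":0.0000,"y":0.0000,"z":0.0133,"ax":0.00,"ay":0.00,"az":0.00}
{"x":0.0000,"y":0.0000,"z":0.0132,"ax":0.00,"ay":0.00,"az":0.00}
{"x":0.0000,"y":0.0000,"z":0.0133,"ax":0.00,"ay":0.00,"az":0.00}
```

Request:
{"op": "apply_moves", "data": {
  "series": [
    {"x":0,"y":0.0047,"z":0.0264,"ax":0,"ay":0,"az":0},
    {"x":0,"y":0.0047,"z":0.0264,"ax":0,"ay":0,"az":0},
    {"x":0,"y":0.0047,"z":0.0264,"ax":0,"ay":0,"az":0},
    {"x":0,"y":0.0047,"z":0.0264,"ax":0,"ay":0,"az":0},
    {"x":0.0005,"y":0.0047,"z":0.0264,"ax":0,"ay":0,"az":0},
    {"x":0,"y":0.0047,"z":0.0264,"ax":0,"ay":0,"az":0},
    {"x":0,"y":0,"z":0,"ax":0,"ay":0,"az":0},
    {"x":0,"y":0,"z":0,"ax":0,"ay":0,"az":0}
  ]
}}

```text
clock: 4.0
ee_pos: [0.5564, -0.0882, 0.2696]
tcp_rot: [-2.582, -1.787, 0.003]
contact_force: [-0.5, -0.5, 0.7]
finger_gap: 0.0448
gripper_force: 0.0
```

```bash
python3 - <<'E'
from h import *
np.set_printoptions(precision=4,suppress=True)
p,R,s=pose();print(p,s['tcp_rot'],s['contact_force'])
c=camera_model('wrist');im=capture('wrist');save('pics/w3.png',im)
L=landmark_of('wrist','grip');print([(l['pixel'],l['p'],atz(c,l['pixel'],.213)) for l in L[:2]])
print(proj(c,[.5568,-.088,.231]),proj(c,[.5568,-.088,.213]))
E
```

```text
[ 0.5564 -0.0882  0.2696] [-2.582  -1.7868  0.0029] [-0.4955 -0.4777  0.6972]
[([327.9, 226.8], 0.68, array([ 0.5575, -0.0903,  0.213 ]))]
[325.6548 234.7855] [325.6113 223.8469]
```

View pics/w3.png

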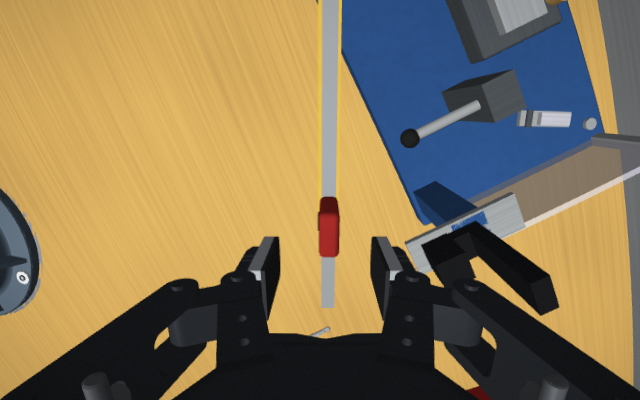

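The grip's top is at (329,235), between the fingers (mid column 325.5). That calls for a shift of +1.5 mm along tool y before going down.

Request:
{"op": "apply_moves", "data": {
  "series": [
    {"x":0,"y":0.0015,"z":0.013,"ax":0,"ay":0,"az":0},
    {"x":0,"y":0,"z":0.013,"ax":0,"ay":0,"az":0},
    {"x":0,"y":0,"z":0.013,"ax":0,"ay":0,"az":0},
    {"x":0,"y":0,"z":0.013,"ax":0,"ay":0,"az":0},
    {"x":0,"y":0,"z":0,"ax":0,"ay":0,"az":0},
    {"x":0,"y":0,"z":0,"ax":0,"ay":0,"az":0}
  ]
}}

```text
clock: 4.6
ee_pos: [0.559, -0.0894, 0.2194]
tcp_rot: [2.583, 1.786, 0.001]
contact_force: [-0.7, -0.2, 0.5]
finger_gap: 0.0446
gripper_force: 0.0
```

Request:
{"op": "apply_moves", "data": {
  "series": [
    {"x":0,"y":0,"z":0,"ax":0,"ay":0,"az":0},
    {"x":0,"y":0,"z":0,"ax":0,"ay":0,"az":0},
    {"x":0,"y":0,"z":0,"ax":0,"ay":0,"az":0},
    {"x":0,"y":0,"z":0,"ax":0,"ay":0,"az":0},
    {"x":0,"y":0,"z":0,"ax":0,"ay":0,"az":0},
    {"x":0,"y":0,"z":0,"ax":0,"ay":0,"az":0}
  ],
  "claw": 0
}}

```text
clock: 5.1
ee_pos: [0.5593, -0.0895, 0.2192]
tcp_rot: [2.583, 1.786, 0.002]
contact_force: [-0.2, 0.4, 5.7]
finger_gap: 0.0111
gripper_force: 59.8
```

```bash
cat > geo.py <<'E'
from h import *
H=np.array([.6307,.1087,0]); G=np.array([.5593,-.0895,.2192]); RG=down(-0.353)
a0=np.arctan2(G[0]-H[0],H[1]-G[1])
def T(a,b):
    d=np.array([np.sin(a0),-np.cos(a0),0]);n=np.array([np.cos(a0),np.sin(a0),0])
    P=H+.05*d+[0,0,.183]
    Rb=Ro.from_rotvec(-n*b)
    if Rb.apply(d)[2]<0 and b>0: Rb=Rb.inv()
    p=P+Rb.apply(G-P);Ra=Ro.from_rotvec([0,0,a-a0])
    return H+Ra.apply(p-H),Ra*Rb*RG
E
python3 - <<'E'
from geo import *
print(a0,*rows([T(a0,b) for b in np.linspace(0,.13,7)]),sep='\n')
As=np.concatenate([np.linspace(a0,-.02,13)]);print(*rows([T(a,.13) for a in As]),sep='\n')
print(*rows([T(a,.13) for a in (-.02,.0,.02)]),sep='\n')
print(T(a0,.13)[0],T(-.02,.13)[0],T(.07,.13)[0])
E
```

```text
-0.345769958168824
{"x":0.0008,"y":-0.0000,"z":-0.0035,"ax":-0.01,"ay":-1.24,"az":0.00}
{"x":0.0008,"y":-0.0000,"z":-0.0035,"ax":-0.01,"ay":-1.24,"az":0.00}
{"x":0.0008,"y":-0.0000,"z":-0.0035,"ax":-0.01,"ay":-1.24,"az":0.00}
{"x":0.0008,"y":-0.0000,"z":-0.0035,"ax":-0.01,"ay":-1.24,"az":-0.00}
{"x":0.0008,"y":-0.0000,"z":-0.0035,"ax":-0.01,"ay":-1.24,"az":-0.00}
{"x":0.0008,"y":-0.0000,"z":-0.0035,"ax":-0.01,"ay":-1.24,"az":0.00}
{"x":0.0001,"y":0.0056,"z":-0.0000,"ax":-0.20,"ay":0.00,"az":-1.54}
{"x":0.0001,"y":0.0056,"z":-0.0000,"ax":-0.20,"ay":0.00,"az":-1.54}
{"x":0.0001,"y":0.0056,"z":-0.0000,"ax":-0.20,"ay":0.00,"az":-1.54}
{"x":0.0001,"y":0.0056,"z":-0.0000,"ax":-0.20,"ay":0.00,"az":-1.54}
{"x":0.0001,"y":0.0056,"z":-0.0000,"ax":-0.20,"ay":0.00,"az":-1.54}
{"x":0.0001,"y":0.0056,"z":-0.0000,"ax":-0.20,"ay":0.00,"az":-1.54}
{"x":0.0001,"y":0.0056,"z":-0.0000,"ax":-0.20,"ay":0.00,"az":-1.54}
{"x":0.0001,"y":0.0056,"z":-0.0000,"ax":-0.20,"ay":0.00,"az":-1.54}
{"x":0.0001,"y":0.0056,"z":-0.0000,"ax":-0.20,"ay":0.00,"az":-1.54}
{"x":0.0001,"y":0.0056,"z":-0.0000,"ax":-0.20,"ay":0.00,"az":-1.54}
{"x":0.0001,"y":0.0056,"z":-0.0000,"ax":-0.20,"ay":0.00,"az":-1.54}
{"x":0.0001,"y":0.0056,"z":-0.0000,"ax":-0.20,"ay":0.00,"az":-1.54}
{"x":0.0001,"y":0.0041,"z":-0.0000,"ax":-0.15,"ay":0.00,"az":-1.14}
{"x":0.0001,"y":0.0041,"z":-0.0000,"ax":-0.15,"ay":0.00,"az":-1.14}
[ 0.56134996 -0.08380949  0.23972266] [ 0.62660787 -0.09587904  0.23972266] [ 0.6450117  -0.09541885  0.23972266]
```

Request:
{"op": "apply_moves", "data": {
  "series": [
    {"x":0.0008,"y":0,"z":-0.0035,"ax":0,"ay":-1.24,"az":0},
    {"x":0.0008,"y":0,"z":-0.0035,"ax":0,"ay":-1.24,"az":0},
    {"x":0.0008,"y":0,"z":-0.0035,"ax":0,"ay":-1.24,"az":0},
    {"x":0.0008,"y":0,"z":-0.0035,"ax":0,"ay":-1.24,"az":0},
    {"x":0.0008,"y":0,"z":-0.0035,"ax":0,"ay":-1.24,"az":0},
    {"x":0.0008,"y":0,"z":-0.0035,"ax":0,"ay":-1.24,"az":0},
    {"x":0,"y":0,"z":0,"ax":0,"ay":0,"az":0}
  ]
}}

```text
clock: 5.68
ee_pos: [0.5611, -0.0838, 0.2393]
tcp_rot: [2.517, 1.741, -0.167]
contact_force: [-1.6, -5.3, 2.4]
finger_gap: 0.0115
gripper_force: 59.3
```

Request:
{"op": "apply_moves", "data": {
  "series": [
    {"x":0.0001,"y":0.0056,"z":0,"ax":-0.2,"ay":0,"az":-1.54},
    {"x":0.0001,"y":0.0056,"z":0,"ax":-0.2,"ay":0,"az":-1.54},
    {"x":0.0001,"y":0.0056,"z":0,"ax":-0.2,"ay":0,"az":-1.54},
    {"x":0.0001,"y":0.0056,"z":0,"ax":-0.2,"ay":0,"az":-1.54},
    {"x":0.0001,"y":0.0056,"z":0,"ax":-0.2,"ay":0,"az":-1.54},
    {"x":0.0001,"y":0.0056,"z":0,"ax":-0.2,"ay":0,"az":-1.54},
    {"x":0,"y":0,"z":0,"ax":0,"ay":0,"az":0}
  ]
}}

```text
clock: 6.27
ee_pos: [0.5937, -0.0935, 0.2385]
tcp_rot: [2.362, 1.937, -0.154]
contact_force: [-1.3, -4.3, 3.6]
finger_gap: 0.0113
gripper_force: 59.4
```

```bash
python3 - <<'E'
from geo import *
np.set_printoptions(precision=4,suppress=True)
p,R,s=pose();a=a0+6*np.radians(1.55)
print(p,T(a,.13)[0],s['contact_force'],s['ft_torque'],(R.inv()*T(a,.13)[1]).as_rotvec())
save('pics/w4.png',capture('wrist'))
E
```

```text
[ 0.5937 -0.0935  0.2385] [ 0.5934 -0.0925  0.2397] [-1.2993 -4.2892  3.5825] [-0.1297  0.0105  0.2082] [-0.0016  0.0006 -0.0064]
```

View pics/w4.png

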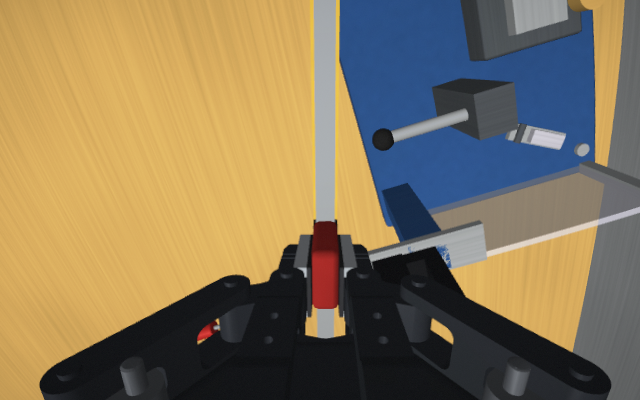

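The bar is held raised and the gate is moving with the arm: grip at (325,265), catch at (420,270) still ahead. I'll continue until just before the expected place.

Request:
{"op": "apply_moves", "data": {
  "series": [
    {"x":-0.0003,"y":0.0056,"z":-0.0005,"ax":-0.2,"ay":0,"az":-1.54},
    {"x":-0.0002,"y":0.0056,"z":-0.0005,"ax":-0.2,"ay":0,"az":-1.54},
    {"x":-0.0002,"y":0.0056,"z":0,"ax":-0.2,"ay":0,"az":-1.54},
    {"x":0.0001,"y":0.0056,"z":0,"ax":-0.2,"ay":0,"az":-1.54},
    {"x":0.0001,"y":0.0056,"z":0,"ax":-0.2,"ay":0,"az":-1.54},
    {"x":0.0001,"y":0.0056,"z":0,"ax":-0.2,"ay":0,"az":-1.54},
    {"x":0,"y":0,"z":0,"ax":0,"ay":0,"az":0}
  ]
}}

```text
clock: 6.9
ee_pos: [0.6265, -0.0971, 0.239]
tcp_rot: [2.193, 2.118, -0.143]
contact_force: [-0.2, 0.2, 0.3]
finger_gap: 0.0107
gripper_force: 59.0
```

Request:
{"op": "apply_moves", "data": {
  "series": [
    {"x":0.0,"y":0.004,"z":0,"ax":-0.15,"ay":0,"az":-1.1},
    {"x":0.0,"y":0.004,"z":0,"ax":-0.15,"ay":0,"az":-1.1},
    {"x":0.0,"y":0.003,"z":0,"ax":-0.1,"ay":0,"az":-0.8},
    {"x":0,"y":0,"z":0,"ax":0,"ay":0,"az":0},
    {"x":0,"y":0,"z":0,"ax":0,"ay":0,"az":0}
  ]
}}

```text
clock: 7.32
ee_pos: [0.6369, -0.0972, 0.2391]
tcp_rot: [2.136, 2.174, -0.139]
contact_force: [-2.8, 3.6, -1.5]
finger_gap: 0.0109
gripper_force: 58.9
```

```bash
python3 - <<'E'
from geo import *
np.set_printoptions(precision=4,suppress=True)
p,R,s=pose();a=np.arctan2(p[0]-H[0],H[1]-p[1]);y=R.as_matrix()[:,1]
print(p,'a',a,'toolyaw',np.arctan2(y[1],y[0])+ .353+a0,'tilt',y[2],R.as_matrix()[2,0],s['contact_force'],T(a,.13)[0])
save('pics/w5.png',cv2.resize(capture('wrist')[150:350,250:570],None,fx=2.4,fy=2.4,interpolation=cv2.INTER_CUBIC))
E
```

```text
[ 0.6369 -0.0972  0.2391] a 0.03006767096734432 toolyaw 0.024759596619891466 tilt -0.0015198580113601062 -0.1283587390566686 [-2.7775  3.6444 -1.4854] [ 0.6369 -0.0958  0.2397]
```

View pics/w5.png

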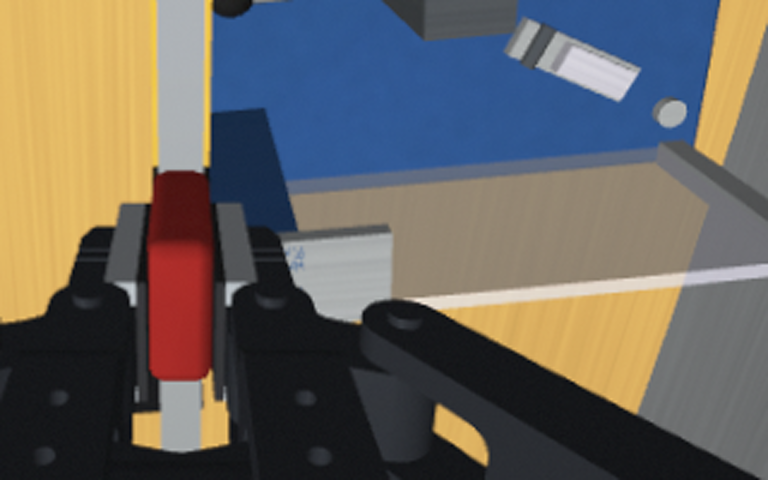

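The grip is near (180,280 in the crop), and the catch is hidden behind the fingers with nothing touching yet. The buffer is pushing with about 2.8 N. I'll feel forward in 1 mm rows.

Request:
{"op": "apply_moves", "data": {
  "series": [
    {"x":0.0005,"y":0.001,"z":0,"ax":-0.03,"ay":0,"az":-0.27},
    {"x":0.0003,"y":0.001,"z":0,"ax":-0.03,"ay":0,"az":-0.27},
    {"x":0,"y":0.001,"z":0,"ax":-0.03,"ay":0,"az":-0.27},
    {"x":0,"y":0.001,"z":0,"ax":-0.03,"ay":0,"az":-0.27},
    {"x":0,"y":0,"z":0,"ax":0,"ay":0,"az":0},
    {"x":0,"y":0,"z":0,"ax":0,"ay":0,"az":0}
  ]
}}

```text
clock: 7.87
ee_pos: [0.641, -0.097, 0.2393]
tcp_rot: [2.114, 2.192, -0.139]
contact_force: [-4.7, 1.9, -1.0]
finger_gap: 0.0107
gripper_force: 58.9
```

Request:
{"op": "apply_moves", "data": {
  "series": [
    {"x":0,"y":0.001,"z":0,"ax":-0.03,"ay":0,"az":-0.27},
    {"x":0,"y":0.001,"z":0,"ax":-0.03,"ay":0,"az":-0.27},
    {"x":0,"y":0,"z":0,"ax":0,"ay":0,"az":0},
    {"x":0,"y":0,"z":0,"ax":0,"ay":0,"az":0}
  ]
}}

```text
clock: 8.2
ee_pos: [0.643, -0.0969, 0.2393]
tcp_rot: [2.104, 2.202, -0.138]
contact_force: [-5.2, 2.2, -1.6]
finger_gap: 0.011
gripper_force: 58.9
```

Request:
{"op": "apply_moves", "data": {
  "series": [
    {"x":0,"y":0.001,"z":0,"ax":-0.03,"ay":0,"az":-0.27},
    {"x":0,"y":0,"z":0,"ax":0,"ay":0,"az":0},
    {"x":0,"y":0,"z":0,"ax":0,"ay":0,"az":0}
  ]
}}

```text
clock: 8.45
ee_pos: [0.6439, -0.0969, 0.2393]
tcp_rot: [2.098, 2.207, -0.138]
contact_force: [-4.4, 1.4, -1.8]
finger_gap: 0.011
gripper_force: 59.0
```

Request:
{"op": "apply_moves", "data": {
  "series": [
    {"x":0,"y":0.001,"z":0,"ax":-0.03,"ay":0,"az":-0.27},
    {"x":0,"y":0,"z":0,"ax":0,"ay":0,"az":0},
    {"x":0,"y":0,"z":0,"ax":0,"ay":0,"az":0}
  ]
}}

```text
clock: 8.7
ee_pos: [0.6449, -0.0968, 0.2393]
tcp_rot: [2.093, 2.212, -0.138]
contact_force: [-4.1, 1.5, -1.9]
finger_gap: 0.0109
gripper_force: 59.0
```

Request:
{"op": "apply_moves", "data": {
  "series": [
    {"x":0,"y":0.001,"z":0,"ax":-0.03,"ay":0,"az":-0.27},
    {"x":0,"y":0,"z":0,"ax":0,"ay":0,"az":0},
    {"x":0,"y":0,"z":0,"ax":0,"ay":0,"az":0}
  ]
}}

```text
clock: 8.95
ee_pos: [0.6459, -0.0967, 0.2393]
tcp_rot: [2.088, 2.217, -0.138]
contact_force: [-5.3, 2.5, -1.9]
finger_gap: 0.011
gripper_force: 59.0
```

Request:
{"op": "apply_moves", "data": {
  "series": [
    {"x":0,"y":0.0007,"z":0,"ax":-0.02,"ay":0,"az":-0.2},
    {"x":0,"y":0,"z":0,"ax":0,"ay":0,"az":0},
    {"x":0,"y":0,"z":0,"ax":0,"ay":0,"az":0}
  ]
}}

```text
clock: 9.2
ee_pos: [0.6465, -0.0967, 0.2393]
tcp_rot: [2.084, 2.221, -0.138]
contact_force: [-5.6, 2.4, -1.7]
finger_gap: 0.0109
gripper_force: 59.0
```

Request:
{"op": "apply_moves", "data": {
  "series": [
    {"x":0,"y":0.0007,"z":0,"ax":-0.02,"ay":0,"az":-0.2},
    {"x":0,"y":0,"z":0,"ax":0,"ay":0,"az":0},
    {"x":0,"y":0,"z":0,"ax":0,"ay":0,"az":0}
  ]
}}

```text
clock: 9.45
ee_pos: [0.6469, -0.0966, 0.2392]
tcp_rot: [2.08, 2.225, -0.138]
contact_force: [-6.7, 2.3, -0.2]
finger_gap: 0.011
gripper_force: 59.1
```

Request:
{"op": "apply_moves", "data": {
  "series": [
    {"x":0,"y":0.0007,"z":0,"ax":-0.02,"ay":0,"az":-0.2},
    {"x":0,"y":0,"z":0,"ax":0,"ay":0,"az":0},
    {"x":0,"y":0,"z":0,"ax":0,"ay":0,"az":0}
  ]
}}

```text
clock: 9.7
ee_pos: [0.647, -0.0967, 0.2393]
tcp_rot: [2.077, 2.228, -0.139]
contact_force: [-10.2, 1.4, 0.9]
finger_gap: 0.0114
gripper_force: 59.3
```

The wall was touched at x ≈ 0.647, which agrees with the vision estimate. I'll back off to the slot's middle (x ≈ 0.6455).

Request:
{"op": "apply_moves", "data": {
  "series": [
    {"x":0,"y":-0.0013,"z":0,"ax":0.03,"ay":0,"az":0.35},
    {"x":0,"y":-0.0012,"z":0,"ax":0.03,"ay":0,"az":0.3},
    {"x":0,"y":0,"z":0,"ax":0,"ay":0,"az":0},
    {"x":0,"y":0,"z":0,"ax":0,"ay":0,"az":0}
  ]
}}

```text
clock: 10.03
ee_pos: [0.6454, -0.0967, 0.2393]
tcp_rot: [2.089, 2.216, -0.138]
contact_force: [-5.4, 2.0, -2.0]
finger_gap: 0.0113
gripper_force: 59.0
```

```bash
python3 - <<'E'
from geo import *
np.set_printoptions(precision=4,suppress=True)
p,R,s=pose();a=np.arctan2(p[0]-H[0],H[1]-p[1])
print(p,a,s['contact_force'],T(a,.127)[0],T(a,0)[0],(R.inv()*T(a,.128)[1]).as_rotvec())
P=[T(a,b) for b in np.linspace(.128,0,8)]
print(*rows(P),sep='\n')
E
```

```text
[ 0.6454 -0.0967  0.2393] 0.07130786546365156 [-5.3855  1.9939 -2.0173] [ 0.6453 -0.0956  0.2393] [ 0.6457 -0.1014  0.2192] [-0.0034  0.0017 -0.0049]
{"x":-0.0006,"y":0.0000,"z":0.0029,"ax":0.01,"ay":1.05,"az":0.00}
{"x":-0.0006,"y":0.0000,"z":0.0029,"ax":0.01,"ay":1.05,"az":0.00}
{"x":-0.0006,"y":0.0000,"z":0.0029,"ax":0.01,"ay":1.05,"az":-0.00}
{"x":-0.0006,"y":0.0000,"z":0.0029,"ax":0.01,"ay":1.05,"az":-0.00}
{"x":-0.0006,"y":0.0000,"z":0.0029,"ax":0.01,"ay":1.05,"az":0.00}
{"x":-0.0006,"y":0.0000,"z":0.0029,"ax":0.01,"ay":1.05,"az":0.00}
{"x":-0.0006,"y":0.0000,"z":0.0029,"ax":0.01,"ay":1.05,"az":-0.00}
```

Request:
{"op": "apply_moves", "data": {
  "series": [
    {"x":-0.0005,"y":0,"z":0.0029,"ax":0,"ay":1.05,"az":0},
    {"x":-0.0005,"y":0,"z":0.0029,"ax":0,"ay":1.05,"az":0},
    {"x":-0.0005,"y":0,"z":0.0029,"ax":0,"ay":1.05,"az":0},
    {"x":-0.0005,"y":0,"z":0.0029,"ax":0,"ay":1.05,"az":0},
    {"x":0,"y":0,"z":0,"ax":0,"ay":0,"az":0},
    {"x":0,"y":0,"z":0,"ax":0,"ay":0,"az":0}
  ]
}}

```text
clock: 10.53
ee_pos: [0.6456, -0.1004, 0.2279]
tcp_rot: [2.128, 2.256, -0.063]
contact_force: [-5.4, -0.1, -0.6]
finger_gap: 0.0113
gripper_force: 59.1
```

Request:
{"op": "apply_moves", "data": {
  "series": [
    {"x":-0.0005,"y":0,"z":0.0015,"ax":0,"ay":0.55,"az":0},
    {"x":-0.0005,"y":0,"z":0.0015,"ax":0,"ay":0.55,"az":0},
    {"x":0,"y":0,"z":0,"ax":0,"ay":0,"az":0},
    {"x":0,"y":0,"z":0,"ax":0,"ay":0,"az":0}
  ]
}}

```text
clock: 10.87
ee_pos: [0.6457, -0.1012, 0.225]
tcp_rot: [2.137, 2.266, -0.042]
contact_force: [-6.4, 1.1, -1.3]
finger_gap: 0.0115
gripper_force: 59.0
```

Request:
{"op": "apply_moves", "data": {
  "series": [
    {"x":0,"y":0,"z":0.0015,"ax":0,"ay":0.55,"az":0},
    {"x":0,"y":0,"z":0.0015,"ax":0,"ay":0.55,"az":0},
    {"x":0,"y":0,"z":0.0015,"ax":0,"ay":0.55,"az":0},
    {"x":0,"y":0,"z":0.001,"ax":0,"ay":0.35,"az":0},
    {"x":0,"y":0,"z":0,"ax":0,"ay":0,"az":0},
    {"x":0,"y":0,"z":0,"ax":0,"ay":0,"az":0}
  ]
}}

```text
clock: 11.37
ee_pos: [0.6459, -0.1024, 0.2199]
tcp_rot: [2.154, 2.283, -0.007]
contact_force: [-4.5, -3.7, -0.8]
finger_gap: 0.0107
gripper_force: 59.1
```

Request:
{"op": "apply_moves", "data": {
  "series": [
    {"x":0.0005,"y":0,"z":0.0007,"ax":0,"ay":0.3,"az":0},
    {"x":0,"y":0,"z":0,"ax":0,"ay":0,"az":0},
    {"x":0,"y":0,"z":0,"ax":0,"ay":0,"az":0}
  ]
}}

```text
clock: 11.62
ee_pos: [0.6459, -0.1025, 0.2194]
tcp_rot: [2.156, 2.285, -0.002]
contact_force: [-6.3, -7.2, 0.6]
finger_gap: 0.0108
gripper_force: 59.3
```

Request:
{"op": "apply_moves", "data": {
  "series": [
    {"x":0,"y":0,"z":0.0005,"ax":0,"ay":0,"az":0},
    {"x":0,"y":0,"z":0,"ax":0,"ay":0,"az":0},
    {"x":0,"y":0,"z":0,"ax":0,"ay":0,"az":0}
  ]
}}

```text
clock: 11.87
ee_pos: [0.6461, -0.1025, 0.2194]
tcp_rot: [2.156, 2.284, -0.002]
contact_force: [-5.3, -6.6, 2.8]
finger_gap: 0.0113
gripper_force: 59.6
```

Request:
{"op": "apply_moves", "data": {
  "series": [
    {"x":0,"y":-0.0007,"z":0,"ax":0,"ay":0,"az":0.15},
    {"x":0,"y":-0.0007,"z":0,"ax":0,"ay":0,"az":0.15},
    {"x":0,"y":0,"z":0,"ax":0,"ay":0,"az":0},
    {"x":0,"y":0,"z":0,"ax":0,"ay":0,"az":0}
  ]
}}

```text
clock: 12.2
ee_pos: [0.6454, -0.1025, 0.2194]
tcp_rot: [2.161, 2.278, -0.0]
contact_force: [-2.7, -5.7, 2.3]
finger_gap: 0.0105
gripper_force: 59.6
```

Request:
{"op": "apply_moves", "data": {
  "series": [
    {"x":0,"y":0,"z":0,"ax":0,"ay":0,"az":0},
    {"x":0,"y":0,"z":0,"ax":0,"ay":0,"az":0},
    {"x":0,"y":0,"z":0,"ax":0,"ay":0,"az":0},
    {"x":0,"y":0,"z":0,"ax":0,"ay":0,"az":0},
    {"x":0,"y":0,"z":0,"ax":0,"ay":0,"az":0},
    {"x":0,"y":0,"z":0,"ax":0,"ay":0,"az":0}
  ],
  "claw": 0.04
}}

```text
clock: 12.7
ee_pos: [0.6449, -0.1007, 0.2185]
tcp_rot: [-2.159, -2.279, -0.002]
contact_force: [0.4, 0.6, -0.1]
finger_gap: 0.04
gripper_force: 0.0
```

Request:
{"op": "apply_moves", "data": {
  "series": [
    {"x":0,"y":0,"z":-0.01,"ax":0,"ay":0,"az":0},
    {"x":0,"y":0,"z":-0.02,"ax":0,"ay":0,"az":0},
    {"x":0,"y":0,"z":-0.03,"ax":0,"ay":0,"az":0},
    {"x":0,"y":0,"z":-0.03,"ax":0,"ay":0,"az":0},
    {"x":0,"y":0,"z":-0.03,"ax":0,"ay":0,"az":0},
    {"x":0,"y":0,"z":-0.02,"ax":0,"ay":0,"az":0},
    {"x":0,"y":0,"z":0,"ax":0,"ay":0,"az":0},
    {"x":0,"y":0,"z":0,"ax":0,"ay":0,"az":0}
  ]
}}

```text
clock: 13.37
ee_pos: [0.6453, -0.1012, 0.3601]
tcp_rot: [-2.161, -2.28, -0.005]
contact_force: [0.5, -0.1, -0.5]
finger_gap: 0.0401
gripper_force: 0.0
```

```bash
python3 - <<'E'
from h import *
np.set_printoptions(precision=4,suppress=True)
a=capture('wrist');c=camera_model('wrist');L=landmark_of('wrist','grip');print([(l['pixel'],l['p'],atz(c,l['pixel'],.213)) for l in L[:2]])
b=capture('side');s=capture('scene')
crop=cv2.resize(a[100:300,240:560],(640,400),interpolation=cv2.INTER_CUBIC);A=cv2.resize(s[145:215,225:295+42],(320,200),interpolation=cv2.INTER_CUBIC)
B=cv2.resize(b[150:250,290:450],(320,200),interpolation=cv2.INTER_CUBIC)
save('pics/w6.png',np.vstack([crop,np.hstack([A[:200],B])]))
E
```

```text
[([320.9, 190.2], 0.57, array([ 0.6413, -0.101 ,  0.213 ])), ([332.4, 195.0], 0.21, array([ 0.6519, -0.1049,  0.213 ]))]
```

View pics/w6.png

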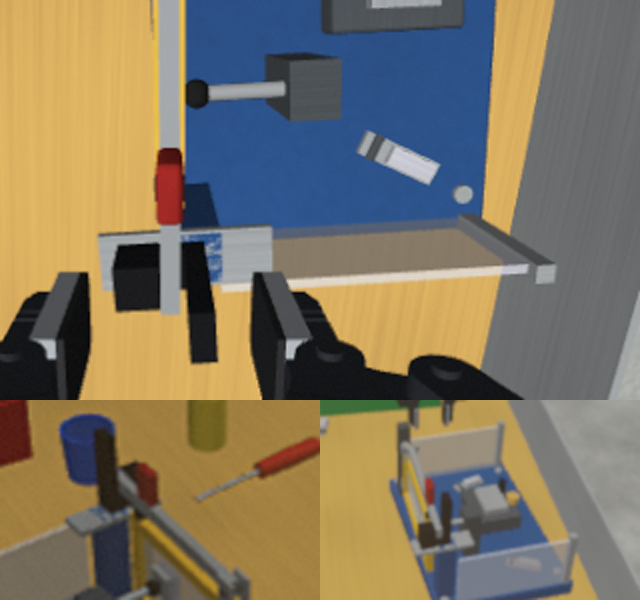

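The picture shows the bar in the slot between the front lip (135,275) and the back wall (200,310), with the gripper clear above. Before release, the bar was back at its starting height (0.2194 against 0.2192) and resting on its stop.

```bash
python3 -c "
from rig import r
print(r.job_done())"
```

```text
the job is handed in; nothing more can be done
None
```

The gate is shut and latched: the bar was lifted over the lip, the slot was found by gently touching the back wall (about 10 N at the wrist), the bar was lowered to its resting height, and the gripper is clear; the job is handed in.

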